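# Return a coil to its place in the tight row of a storage rack

## Robot

A 6-joint arm with a two-finger parallel gripper is mounted at the origin on the work surface. World frame = base frame: x ahead of the robot, y to its left, z up, the work surface at z = 0. Lengths are in mm, angles in rad, forces in N, time in s.
With the tool pointing down it reaches from about 400 to 925 mm from the base axis. Payload 12.5 kg.
Tool frame: the origin (TCP) lies where the fingers leave the gripper's body, on its centre line; the fingertips stand 78 mm ahead of it and the grasp point (between the pads) lies 59 mm ahead of it (env.tip_extent is the distance from the TCP to the fingertips, in mm); z points along the fingers, y is the direction in which the jaws open and shut (so a half turn about z gives the same grasp; the last joint's range is limited). The gripper opens to 95 mm and grips with 3 to 60 N. Pads are 20 mm wide; open, the fingers measure 119 mm over their backs; the gripper's body (75 mm by 180 mm) begins 59 mm behind the grasp point.
Start: joints at [-1.234, 0.491, 1.559, -0, 1.092, -0.106], TCP at [267.816, -564.723, 292.261] pointing down, gripper open.
Joint ranges: [-3.1, 3.1], [-0.84, 2.19], [0.05, 2.79], [-1.13, 4.28], [0.06, 2.93], [-2.69, 2.69]. Speed limits (rad/s): [2.22, 2.22, 2.79, 3.14, 3.14, 3.14].

## Interface

Orientations are given as [roll, pitch, yaw] about the fixed x, y, z axes, in that order (R = Rz(yaw) Ry(pitch) Rx(roll)).
In Python, from cell import env gives the robot as it stands. The module is installed in compiled form; this text tells all that it offers.
- The arm moves only by the tool play_rows, never from a script. Its argument "targets" is a list of rows, each an object with "linear": the shift along the tool's x, y, z in mm, a list of three; "turn": the turn about the tool's z in rad. A call has 1 to 20 rows; each row is the pose to reach, as a shift and turn from the pose commanded when the call began, along the tool's axes at that moment; what a row does not reach only later rows make up. A row lasts 1/8 s, in which the tool goes at most 62.5 mm and 10.7 degrees, less where a joint would pass 70% of its speed; a pose out of reach is approached as far as the arm can. A call with a gripper value outside its range is refused whole. "hand" is the finger opening in mm, from 0 to 95.1, set as the call begins (left out, the last holds). The fingers move at their own pace and stop on an object; the grip force is fixed at half the most. Time passes only in rows, so rows that repeat a pose let the fingers close. It gives the time, the measured TCP pose, the force and the opening at its end, in the units of the state.
- env.state(): the state, without advancing time (a new reading comes with each control period).
- env.read_camera(name): name is "scene" or "top"; returns (picture, depth): 384x512x3 uint8, red, green, blue; 384x512 float32, mm along the optical axis (not along the pixel's ray), 0 where there is no reading.
- env.camera_params(name): a dict with "fx", "fy", "cx", "cy" (pixels), "k1" (the pictures are not rectified: a ray, as slopes to the right and down, at radius r is drawn at 1 + k1 r^2 times it, then the intrinsics apply), "R" (3x3) and "t" (3): a world point X has camera coordinates R X + t. Camera axes: x right, y down, z forward; pixel columns grow to the right and rows downward; lengths in mm; the calibration is good to about 2 mm. A picture is of the moment at which its call begins. camera_params takes no time and is no camera call.
- env.job_done(): hands the job in, once; it reports no verdict.
The state is a dict: "t": time; "joints": joint angles; "qvel": joint speeds; "tau": joint torques, N m; "eef_pos": TCP position; "tcp_rot": TCP orientation; "ft_force": force on the tool from outside, world axes, zero at the start; "moment": the same for the moment, N m; "opening": opening from 0.0 (shut) to 1.0 (fully open).
Only numpy, scipy, OpenCV 4.12 (cv2) and the standard library are available. Lean on these libraries where they do the work, as an engineer would, in place of code of your own. Each camera call takes 0.05 s, during which the arm holds its last target.

## Task

Put the loose coil back in the rack, in the middle of the row with two coils on each side: first nudge the standing pairs apart along the rack, each until you feel it come up against its end plate, so that the gap takes the coil, then lower the coil upright into the gap, do not drop it, until it stands fully home on the rack's floor in line with the others, and let go. The bobbins are brittle, so push only gently, coil against coil (well under 20 N), and keep the four coils of the row standing in the rack. Leave the other things on the bench where they are.

Things in the scene. Friction and masses are not known exactly. Their poses are not given: they have to be found in the camera images.
- rack: fixed storage rack: wooden board 92 (x) x 356 (y) mm, its floor 12 mm above the bench, a rail along each long side rising 10 mm above the floor, 68 mm between rails. Origin: under the board's centre at bench height; y along the row, x across, z up. A steel end plate 56 mm high stands at each end of the row, clamped in adjustable, unmeasured places: where the row stops must be felt
- left_inner: row coil just left (+y of the rack) of the middle gap, loose on the rack floor. Two flanges 64 x 64 mm, 4 mm thick, 46 mm over their outer faces, 38 mm between; winding 54 x 54 mm between them. About 0.2 kg. Origin: centre of underside; z up (64 mm tall), y along its bore and the row, x across. Can be pinched across x on the winding (54 mm), fingers between the flanges
- right_inner: row coil just right (-y of the rack) of the middle gap; same coil, origin and axes as left_inner. At the start 2 to 36 mm are free between left_inner and right_inner; with both pairs pushed right up to the end plates the gap is 3 to 4 mm wider than a coil
- left_outer: row coil between left_inner and the left end plate; same coil, origin and axes as left_inner. about 1 to 3 mm from left_inner and 6 to 21 mm from its end plate at the start. Slid along the floor, a pair of coils drags with about 1 to 6 N; at the end plate the force rises steeply
- right_outer: row coil between right_inner and the right end plate; same coil, origin and axes as left_inner. about 1 to 3 mm from right_inner and 6 to 21 mm from its end plate at the start
- coil: the loose coil to put away: same kind, size, origin and axes as left_inner, standing on its flange edges on the bench to the left or right of the rack, bore level
- big_coil: bystander: larger coil, flanges 74 mm square, 68 mm long, on the bench on the other side of the rack from the loose coil; does not belong in the rack. Origin: centre of underside
- needle_stand: bystander: compass needle on a turned wooden stand, 120 mm high, needle 136 mm long, beyond the rack. Origin: centre of its foot
- iron_yoke: bystander: U-shaped iron core, 28 x 100 x 68 mm high, beyond the rack. Origin: centre of underside
- pin_box: bystander: small clear box of pins, 70 x 90 x 25 mm, beyond the rack. Origin: centre of underside
- bar_magnet: bystander: bar magnet 75 x 20 x 14 mm between the robot and the rack. Origin: centre of underside
- plot_compass: bystander: brass plotting compass, a disc 40 mm across and 9 mm high, between the robot and the rack. Origin: centre of underside
Mind the look-alikes: they are no part of the job. Leave any blue look-alike of the right_inner alone. What is shaped like the left_outer but green is not meant.

How it is judged (in metres and radians):
On the way, in this order (a step that is already met when the one before it is completed fails the run):
1. the two inner coils have been slid apart along the rack until the gap between them can take the coil (their centres more than 91.5 mm apart) (horizontal distance between left_inner and right_inner above 0.0915 m and z of each of left_inner, right_inner, left_outer, right_outer in the frame of rack below 0.015 m and angle between each of left_inner, right_inner, left_outer, right_outer's own z axis and vertical below 0.06 rad), for 0.2 s.
2. the loose coil stands on the rack's floor between them (horizontal distance between left_inner and right_inner above 0.0915 m and horizontal distance between coil and left_inner below 0.053 m and horizontal distance between coil and right_inner below 0.053 m and z of coil in the frame of rack below 0.015 m and x of coil in the frame of rack between -0.005 and 0.005 m and angle between coil's own z axis and vertical below 0.06 rad and angle between the y axis of coil and the y axis of rack, either way round below 0.08 rad), for 0.2 s.
At the end, for the whole second after the job is handed in: The coil stands between left_inner and right_inner (centres within 53 mm of it, over 91.5 mm apart), within 5 mm of the rack's centre line and 0.08 rad of its direction; all five coils within 3 mm of the rack's floor, upright within 0.06 rad, at rest (all of step 2 and z of each of left_inner, right_inner, left_outer, right_outer in the frame of rack below 0.015 m and angle between each of left_inner, right_inner, left_outer, right_outer's own z axis and vertical below 0.06 rad and linear speed of each of coil, left_inner, right_inner, left_outer, right_outer below 0.02 m/s); the robot touches nothing.
It fails at once if two coils of the row were pressed together with more than 25 N (contact force between left_inner and left_outer above 25 N or contact force between right_inner and right_outer above 25 N).
It fails at once if the coil was pressed on a neighbour with more than 25 N (contact force between coil and left_inner above 25 N or contact force between coil and right_inner above 25 N or contact force between coil and left_outer above 25 N or contact force between coil and right_outer above 25 N).
It fails at once if a coil of the row was lifted more than 15 mm off the rack's floor or tipped beyond 0.35 rad (z of any of left_inner, right_inner, left_outer, right_outer in the frame of rack above 0.027 m or angle between any of left_inner, right_inner, left_outer, right_outer's own z axis and vertical above 0.35 rad).
It fails at once if the coil was dropped into the rack (moving faster than 0.4 m/s while within 50 mm of its floor) (z of coil in the frame of rack below 0.062 m and horizontal distance between coil and rack below 0.06 m and linear speed of coil above 0.4 m/s).
It fails at once if another thing on the bench was moved more than 15 mm (distance of any of big_coil, needle_stand, iron_yoke, pin_box, bar_magnet, plot_compass from where it was at the start of the episode above 0.015 m).
It also fails if it takes over 67 s, if anything falls off the work surface, if the arm or the gripper's body presses on something with over 40 N, if the wrist force passes 120 N, or if a joint passes its speed limit or range.

## Working session

There is one attempt and no reset: what is moved stays moved. The work goes in short steps, Python scripts to look and compute and a tool call to move; the robot and the scene stay as the last step left them, time stands still between calls to the robot, and variables do not carry over. Pictures are saved under pics/ and viewed, and the job is handed in when it is done.

Besides the shell and the picture viewer there is one more tool, called after ">>>" as a command line: name --argument value ..., lists and objects as JSON in quotes. play_rows: Moves the arm, as the interface text tells. Its arguments: {"type":"object","properties":{"targets":{"type":"array","items":{"type":"object","properties":{"linear":{"type":"array","items":{"type":"number"}},"turn":{"type":"number"}}}},"hand":{"type":"number"}},"required":["targets"]}

```bash
mkdir -p pics; ls; python3 - <<'E'
from cell import env
import cv2,numpy as np
s=env.state();print(s)
for n in("scene","top"):
    p,d=env.read_camera(n);np.savez(f"{n}0.npz",p=p,d=d)
    cv2.imwrite(f"pics/{n}0.png",cv2.resize(p[:,:,::-1],(768,576),interpolation=cv2.INTER_CUBIC))
    print(n,env.camera_params(n))
E
```

```text
pics
{'t': 0.0, 'joints': array([-1.23360301e+00,  4.91571079e-01,  1.55949068e+00, -3.91387732e-06,
        1.09167047e+00, -1.05610951e-01]), 'qvel': array([-0.00044325, -0.00048941,  0.00089079,  0.00144614, -0.00111511,
        0.00156796]), 'tau': array([-1.60265372e-04, -6.12641501e+01, -2.58186615e+01,  6.93508959e-02,
        4.82740975e-02, -3.68672738e-05]), 'eef_pos': array([ 267.75452008, -564.55462601,  291.64033758]), 'tcp_rot': array([-3.14045906e+00, -1.16676905e-04,  4.42806004e-01]), 'ft_force': array([ 0.57527879, -0.73808834, -0.94937408]), 'moment': array([-0.00979865,  0.06285433, -0.02314542]), 'opening': 0.9992047589523794}
scene {'fx': 369.132670142657, 'fy': 369.132670142657, 'cx': 256.87802131339913, 'cy': 192.22711126331342, 'k1': -0.09278588778833505, 'R': array([[ 0.2725005 ,  0.96214618,  0.0042675 ],
       [ 0.56512602, -0.15646303, -0.81003204],
       [-0.77870152,  0.22314581, -0.58637009]]), 't': array([-168.26688715, -285.81048163, 1474.49448343])}
top {'fx': 484.463356056753, 'fy': 484.463356056753, 'cx': 259.86716219516165, 'cy': 190.71678370382753, 'k1': -0.04625737815204379, 'R': array([[-0.0198806 , -0.99979262, -0.00441442],
       [-0.99302367,  0.0202589 , -0.11616183],
       [ 0.11622717,  0.00207426, -0.99322049]]), 't': array([  23.13822946,  586.08409437, 1066.01352007])}
```

View pics/scene0.png

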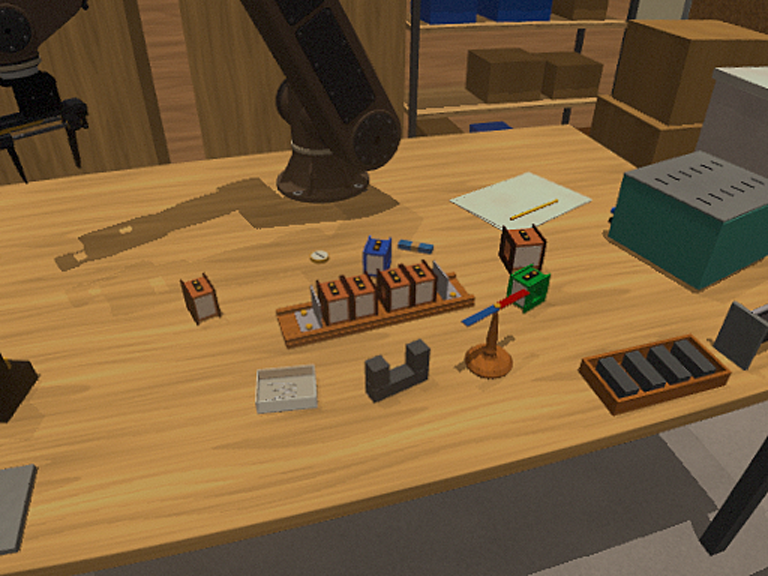

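View pics/top0.png

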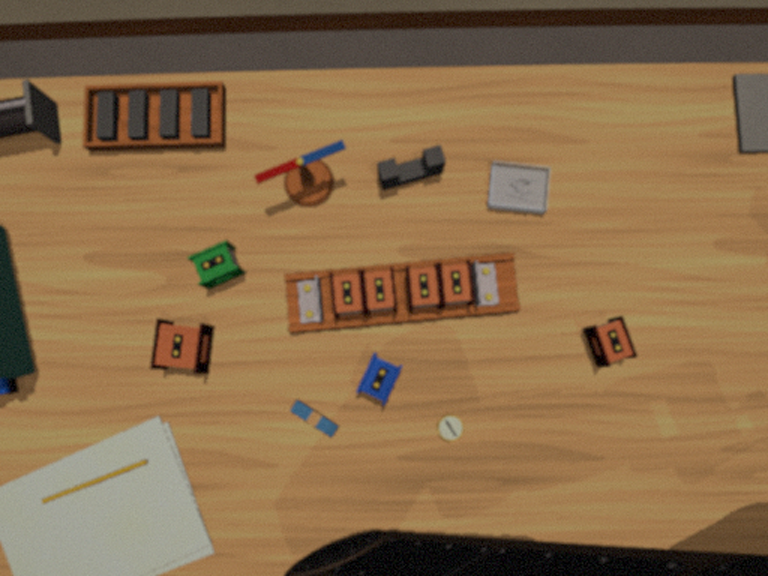

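Candidates in the top picture: orange coil at (610,341), big coil at (182,346), blue look-alike at (380,379), green look-alike at (217,264), and the row at (348..457,290). The loose coil is the small orange one at (610,341), on the right. Next I'll check it in crops and measure.

```bash
cat > h.py <<'E'
from cell import env
import cv2,numpy as np
def und(n,u,v):
    c=env.camera_params(n)
    K=np.array([[c['fx'],0,c['cx']],[0,c['fy'],c['cy']],[0,0,1]])
    p=cv2.undistortPoints(np.array([[[u,v]]],float),K,np.array([c['k1'],0,0,0]))[0,0]
    return p,c
def ray(n,u,v):
    p,c=und(n,u,v); R=c['R'];o=-R.T@c['t'];return o,R.T@np.array([p[0],p[1],1])
def atz(n,u,v,z):
    o,d=ray(n,u,v);return o+d*(z-o[2])/d[2]
def proj(n,X):
    c=env.camera_params(n);q=c['R']@np.asarray(X,float)+c['t'];s=q[:2]/q[2];s=s*(1+c['k1']*(s@s))
    return s*[c['fx'],c['fy']]+[c['cx'],c['cy']]
def cloud(n,d):
    c=env.camera_params(n);v,u=np.mgrid[:384,:512]
    K=np.array([[c['fx'],0,c['cx']],[0,c['fy'],c['cy']],[0,0,1]])
    p=cv2.undistortPoints(np.stack([u,v],-1).reshape(-1,1,2).astype(float),K,np.array([c['k1'],0,0,0])).reshape(384,512,2)
    P=np.dstack([p,np.ones((384,512))])*d[...,None]
    W=(P-c['t'])@c['R'];W[d==0]=np.nan;return W
def crop(p,u0,v0,u1,v1,k,name):
    c=p[v0:v1,u0:u1,::-1]
    cv2.imwrite(name,cv2.resize(c,None,fx=k,fy=k,interpolation=cv2.INTER_CUBIC))
E
python3 - <<'E'
from h import *
T=np.load("top0.npz");S=np.load("scene0.npz")
crop(T['p'],385,205,430,250,12,"pics/c_loose_top.png")
crop(T['p'],185,165,350,225,4.8,"pics/c_row_top.png")
crop(S['p'],115,175,155,220,12,"pics/c_loose_sc.png")
crop(S['p'],180,165,320,235,5.7,"pics/c_row_sc.png")
W=cloud("top",T['d']);
np.set_printoptions(precision=1,suppress=True,linewidth=200)
print("loose heights");print(W[212:246:2,386:428:3,2])
print("row heights along v=194 etc");
for v in(185,190,195,200):print(W[v,190:346:4,2])
E
```

```text
loose heights
[[ 0.8  2.9  0.8 -0.6 -0.6  1.   0.8 16.  41.2 57.8  0.9  0.4  3.1  3.7]
 [ 1.2  0.4  3.4 -0.9  1.6  1.5  3.7 13.6 61.8 58.4 66.2  2.6 -0.3  3.4]
 [ 2.7 -1.2  2.3  0.8 -0.8 -1.8 59.9 62.9 62.  61.5 69.5  1.5  1.5  3.5]
 [-0.9  nan 34.1 54.4 62.2 59.9 59.1 62.4 63.7 59.4 63.6  2.2 -0.1 -0.3]
 [-1.3  2.8 31.8 52.3 64.3 61.7 58.5 65.1 65.5 61.7 59.8  3.   6.6  1.4]
 [ 0.6 -0.6 23.7 50.9 64.5 57.4 58.8 65.  63.8 59.  60.5 66.3 -0.5  5.9]
 [ 2.6 -0.3 21.5 41.7 65.7 60.5 56.8 67.3 62.6 61.6 61.9 65.1  0.5  7.4]
 [ 0.5  2.1 12.1 20.7 57.4 58.2 63.1 62.2 63.5 59.5 60.4 66.2  3.5  1.5]
 [ 2.3 -2.9  7.2 19.8 54.  66.3 58.9 64.1 66.4 64.8 62.1 62.4 -0.1  1.4]
 [ 0.2  1.1 -1.3 19.2 19.4 62.8 59.4 57.3 69.  62.  63.6 57.1  1.7 -0.1]
 [ 1.4 -0.4  6.2 19.  21.  63.  62.4 58.2 67.4 65.5 54.8 62.4 65.2 -3.8]
 [ 2.8  4.5  2.8  9.1 19.9 57.6 61.5 59.3 61.5 63.8 59.  63.8 65.1  2.6]
 [ 2.7  3.2 -0.8  8.6 19.4 55.3 66.2 60.3 63.  56.8 58.6 59.1 67.4 -2.4]
 [-1.3  2.9 -0.1  1.6 22.8 47.2 67.1 62.2 56.3 61.4 60.7 42.2 58.7  2.2]
 [ 1.6  4.3  1.   0.9 19.1 42.  62.3 58.9 62.7 -0.4  0.1  6.6  6
[... 271 characters left out ...]
5.2 79.8 11.1 15.  71.2 72.1 80.6 74.6 72.1 78.1 71.2 74.3 74.3 70.9 14.  68.  20.5 20.4 12.5 13.5 11.  13.6]
[12.1 14.3 17.4 20.9 19.1 72.2 14.  13.7 72.6 72.  77.8 71.3 73.8 74.3 75.2 73.6 75.8 73.8 76.7 10.4 11.  74.8 72.3 74.3 71.3 72.5 74.2 75.3 82.8 77.5 71.  80.6 67.2 13.  16.7 17.8 14.9 13.  14.1]
[10.6 15.  18.7 15.2 16.2 16.6 15.7 13.4 75.2 73.5 75.5 70.7 73.  77.2 73.2 77.5 78.6 72.2 81.5 18.7 12.4 72.4 74.  74.2 71.6 75.7 71.2 70.6 75.  77.2 74.  74.9 64.7 18.9 21.3 17.2 13.9 18.1 13. ]
[ 1.3 15.8 13.9 17.3 17.9 15.2 13.6 12.5 77.8 70.4 77.5 72.3 72.6 29.8 76.3 72.8 71.2 76.3 79.7 13.1 16.7 80.  75.3 74.9 72.  69.1 66.9 73.6 73.5 68.  60.4 78.6 52.4 16.2 15.8 13.8 10.4 14.3 16.2]
```

View pics/c_loose_top.png

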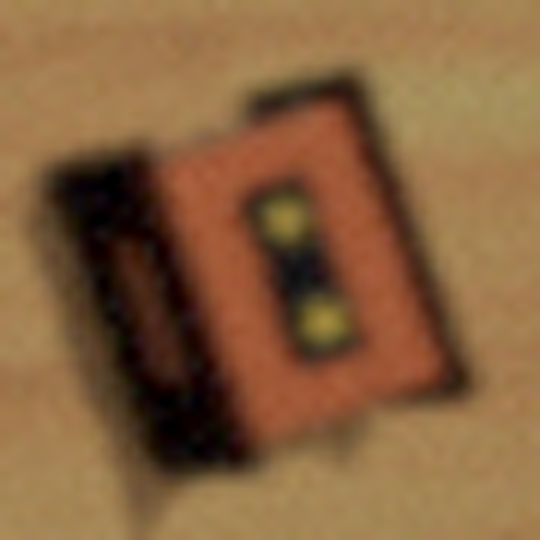

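View pics/c_row_top.png

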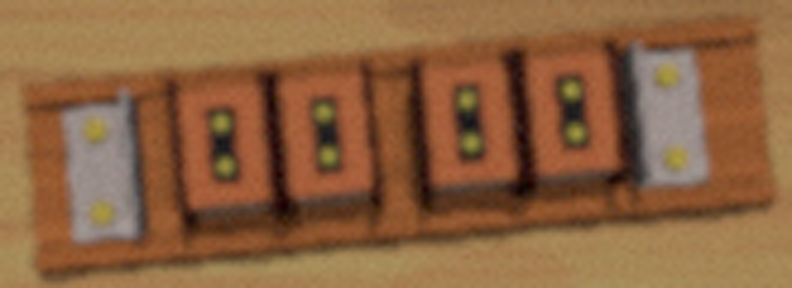

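View pics/c_loose_sc.png

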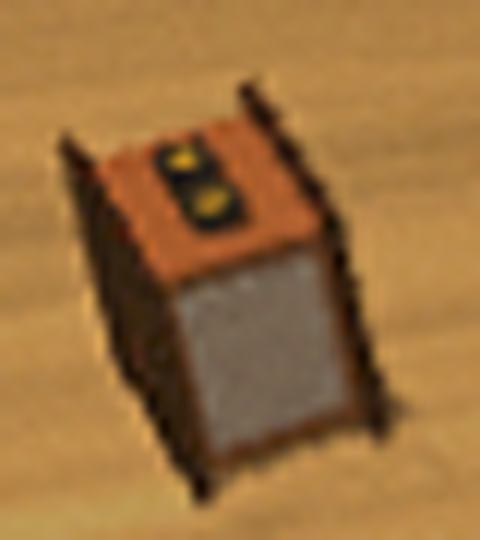

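View pics/c_row_sc.png

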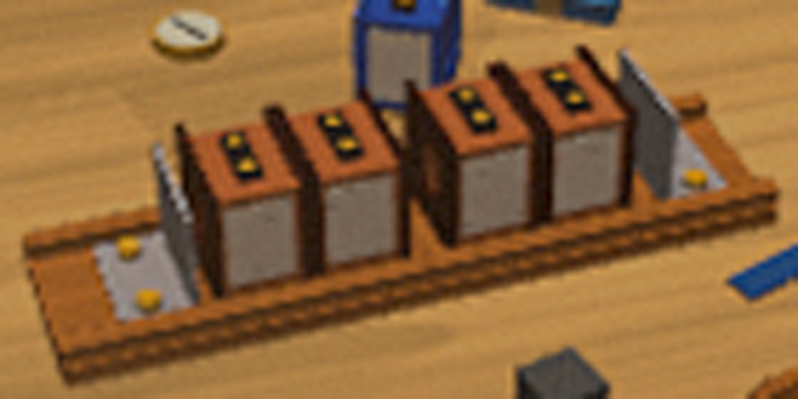

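The top crop shows the loose coil (orange, yellow terminals at about (408,223) and (411.5,232)). The other crops show the row of four coils with a middle gap, and end plates with yellow screws. I'll use the yellow dots as precise two-view marks.

```bash
cat >> h.py <<'E'
def yellow(p,thr=0.5):
    b=p.astype(float);s=np.clip(np.minimum(b[...,0],b[...,1])-b[...,2]-0.0,0,None)
    return s
def cent(s,u,v,r=3):
    for _ in range(4):
        u0,v0=int(round(u)),int(round(v));w=s[v0-r:v0+r+1,u0-r:u0+r+1]
        w=np.clip(w-np.percentile(w,60),0,None);V,U=np.mgrid[v0-r:v0+r+1,u0-r:u0+r+1]
        u,v=(w*U).sum()/w.sum(),(w*V).sum()/w.sum()
    return u,v
def tri(a,b):
    (o1,d1),(o2,d2)=a,b;d1=d1/np.linalg.norm(d1);d2=d2/np.linalg.norm(d2)
    A=np.stack([d1,-d2],1);t=np.linalg.lstsq(A,o2-o1,rcond=None)[0]
    P,Q=o1+d1*t[0],o2+d2*t[1];return (P+Q)/2,np.linalg.norm(P-Q)
E
python3 - <<'E'
from h import *
np.set_printoptions(precision=1,suppress=True,linewidth=200)
T=np.load("top0.npz")['p'];S=np.load("scene0.npz")['p']
def t(x,y):return x/4.8+185,y/4.8+165
def s(x,y):return x/5.7+180,y/5.7+165
pts={'Lscr1':(t(96,130),s(697,178)),  # far/near guess
'LO1':(t(221,124),s(558,77)),'LO2':(t(225,167),s(572,99)),
'LI1':(t(323,112),s(466,95)),'LI2':(t(328,156),s(481,118)),
'RI1':(t(466,100),s(333,121)),'RI2':(t(471,144),s(347,145)),
'RO1':(t(570,90),s(234,141)),'RO2':(t(576,133),s(249,164)),
'Rs1':(t(667,75),s(148,299)),'Rs2':(t(677,158),s(128,247)),
'Ls1':(t(96,130),None),'Ls2':(t(101,212),None),
'C1':((385+284/12,205+218/12),(115+183/12,175+160/12)),'C2':((385+325/12,205+322/12),(115+212/12,175+203/12))}
# top: up = +x ; scene: lower = +x -> swap scene pairs
sw={'LO1':'LO2','LO2':'LO1','LI1':'LI2','LI2':'LI1','RI1':'RI2','RI2':'RI1','RO1':'RO2','RO2':'RO1','C1':'C2','C2':'C1'}
yt,ys=yellow(T),yellow(S)
o=ray("top",256,192)[0];print("top cam",o)
for k,(a,b) in pts.items():
    if k=='Lscr1':continue
    a2=cent(yt,*a);r=ray("top",*a2)
    zz=73 if k[1] in'OI' else 64 if k[0]=='C' else 17
    out=[k,np.array(a),np.array(a2),"atz",zz,atz("top",*a2,zz)]
    b=pts[sw.get(k,k)][1]
    if b is not None:
        b2=cent(ys,*b,r=2);P,e=tri(r,ray("scene",*b2));out+=["tri",P,e,atz("scene",*b2,zz)]
    print(*out)
E
```

```text
top cam [ 458.6    9.  1127. ]
LO1 [231.  190.8] [230.5 190.2] atz 73 [584.4  75.5  73. ] tri [584.2  75.7  75.7] 0.777004671568839 [580.6  77.5  73. ]
LO2 [231.9 199.8] [231.6 199.2] atz 73 [564.6  73.4  73. ] tri [564.4  73.7  76.1] 0.9077739718752569 [560.   75.7  73. ]
LI1 [252.3 188.3] [251.9 187.9] atz 73 [588.4  28.5  73. ] tri [587.9  28.1  76.3] 0.6873628084656898 [583.3  29.2  73. ]
LI2 [253.3 197.5] [253.  197.1] atz 73 [568.2  26.6  73. ] tri [567.8  26.4  76.6] 0.2698276371824202 [562.7  27.8  73. ]
RI1 [282.1 185.8] [281.8 185.3] atz 73 [592.8 -37.2  73. ] tri [592.4 -37.   75.9] 0.05572372918643729 [588.5 -36.1  73. ]
RI2 [283.1 195. ] [282.7 194.4] atz 73 [572.8 -38.5  73. ] tri [572.4 -39.3  75.6] 1.840633539357276 [568.5 -39.4  73. ]
RO1 [303.8 183.8] [303.5 183.3] atz 73 [596.3 -84.8  73. ] tri [596.  -84.7  75.2] 0.20792933532843172 [593.1 -84.3  73. ]
RO2 [305.  192.7] [304.6 192.3] atz 73 [576.4 -86.5  73. ] tri [576.  -86.7  76.2] 0.9422742643096682 [571.4 -86.4  73. ]
Rs1 [324.  180.6] [323.5 180.3] atz 17 [ 609.7 -136.3   17. ] tri [ 609.2 -136.2   19.9] 0.47832710333904466 [ 605.6 -136.    17. ]
Rs2 [326.  197.9] [325.5 197.5] atz 17 [ 569.7 -139.4   17. ] tri [ 569.3 -139.3   20.2] 0.6003363295352326 [ 565.1 -139.2   17. ]
Ls1 [205.  192.1] [204.4 191.7] atz 17 [588.7 139.4  17. ]
Ls2 [206.  209.2] [205.8 208.9] atz 17 [548.9 136.6  17. ]
C1 [408.7 223.2] [408.6 222.7] atz 64 [ 505.5 -314.3   64. ] tri [ 505.5 -313.1   64.7] 1.7370944592816124 [ 504.8 -312.4   64. ]
C2 [412.1 231.8] [411.6 231.3] atz 64 [ 486.4 -320.    64. ] tri [ 486.3 -319.9   66.3] 1.0649831494781585 [ 482.6 -320.9   64. ]
```

Row yaw is about 0.075 rad and the coil centres are LI (578.2, 27.4) and RI (582.6, -37.9), giving a gap of about 19 mm. The loose coil is at (496, -317) with yaw about 0.29. To push, I'll straddle each inner coil's winding with the fingers and press on its flange from inside.

```bash
cat >> h.py <<'E'
def go(x,y,z,yaw,s=None):
    """shift in current tool axes & turn, from measured pose"""
    from scipy.spatial.transform import Rotation as Ro
    s=s or env.state();R=Ro.from_euler('xyz',s['tcp_rot']).as_matrix()
    return R.T@(np.array([x,y,z])-s['eef_pos']), s['tcp_rot'][2]-yaw
E
python3 -c "
from h import *
print(go(578,27,200,1.646)); print(env.state()['tcp_rot'])"
```

```text
(array([ 533.77930326, -401.51074464,   92.18963639]), np.float64(-1.2032254525877022))
[-3.14057202e+00 -1.02595416e-04  4.42774547e-01]
```

>>> play_rows --targets '[{"linear":[534,-402,60],"turn":-1.203},{"linear":[534,-402,60],"turn":-1.203},{"linear":[534,-402,60],"turn":-1.203},{"linear":[534,-402,60],"turn":-1.203},{"linear":[534,-402,60],"turn":-1.203},{"linear":[534,-402,60],"turn":-1.203},{"linear":[534,-402,60],"turn":-1.203},{"linear":[534,-402,60],"turn":-1.203},{"linear":[534,-402,60],"turn":-1.203},{"linear":[534,-402,60],"turn":-1.203},{"linear":[534,-402,60],"turn":-1.203},{"linear":[534,-402,60],"turn":-1.203},{"linear":[534,-402,60],"turn":-1.203},{"linear":[534,-402,60],"turn":-1.203},{"linear":[534,-402,60],"turn":-1.203}]' --hand 76

```text
t: 1.98
eef_pos: [577.9, 26.3, 232.4]
tcp_rot: [3.141, 0.0, 1.644]
ft_force: [0.3, 0.4, 0.7]
opening: 0.8
```

>>> play_rows --targets '[{"linear":[1,0,62]},{"linear":[1,0,62]},{"linear":[1,0,62]}]'

```text
validation failed for argument at $.ta...
```

```bash
python3 - <<'E'
from h import *
p,d=env.read_camera("scene");crop(p,150,90,310,230,5,"pics/s1.png")
print(env.state()['eef_pos'])
E
```

```text
[577.93498202  26.49077531 232.42105959]
```

View pics/s1.png

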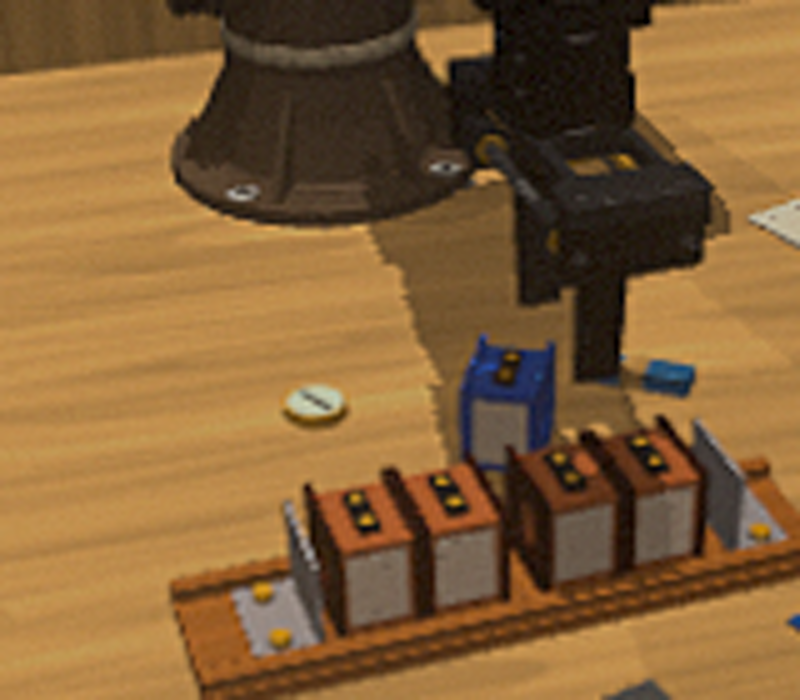

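The gripper hovers above the left inner coil, with its finger at about (600,330) in this crop. That call was refused because each row needs a "turn", so I'll resend it.

>>> play_rows --targets '[{"linear":[1,0,62],"turn":0},{"linear":[1,0,62],"turn":0},{"linear":[1,0,62],"turn":0}]'

```text
t: 2.4
eef_pos: [578.5, 28.0, 171.6]
tcp_rot: [3.141, 0.0, 1.645]
ft_force: [0.3, 0.0, -0.6]
opening: 0.801
```

```bash
python3 - <<'E'
from h import *
p,d=env.read_camera("scene");crop(p,190,130,320,230,6,"pics/s2.png")
print(env.state()['eef_pos'])
E
```

```text
[578.72955443  28.0708937  172.14248265]
```

View pics/s2.png

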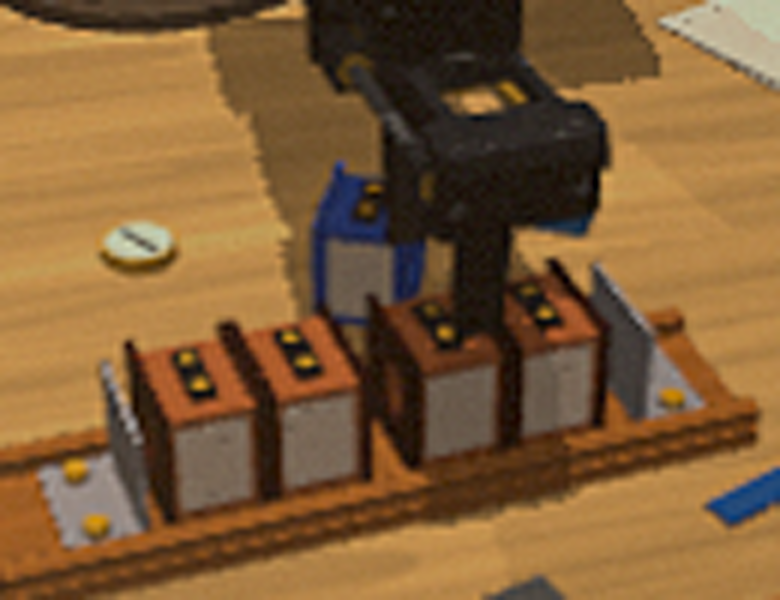

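```bash
python3 - <<'E'
from h import *
a=0.075
ex=np.array([np.cos(a),np.sin(a),0]);ey=np.array([-np.sin(a),np.cos(a),0])
c=np.array([578.7,28.07,94.1])
for w in(-10,10):
    q=proj("scene",c+ex*50+ey*w);print("tip outer corner crop px",(q-[190,130]+.5)*6)
E
```

```text
tip outer corner crop px [462.68179161 353.09701918]
tip outer corner crop px [506.57560012 343.89134818]
```

>>> play_rows --targets '[{"linear":[0,0,25],"turn":0},{"linear":[0,0,45],"turn":0},{"linear":[0,0,60],"turn":0},{"linear":[0,0,64],"turn":0},{"linear":[0,0,64],"turn":0}]'

```text
t: 3.08
eef_pos: [578.3, 28.3, 106.8]
tcp_rot: [3.141, 0.0, 1.646]
ft_force: [0.3, 0.7, 0.0]
opening: 0.797
```

>>> play_rows --targets '[{"linear":[0,0,0],"turn":0},{"linear":[0,0,0],"turn":0},{"linear":[0,0,0],"turn":0},{"linear":[2,0,0],"turn":0},{"linear":[4,0,0],"turn":0},{"linear":[5,0,0],"turn":0}]' --hand 58

```text
t: 3.82
eef_pos: [577.6, 33.5, 106.2]
tcp_rot: [3.142, 0.0, 1.646]
ft_force: [-0.1, -0.7, 1.1]
opening: 0.607
```

>>> play_rows --targets '[{"linear":[1,0,0],"turn":0},{"linear":[2,0,0],"turn":0},{"linear":[3,0,0],"turn":0},{"linear":[4,0,0],"turn":0},{"linear":[5,0,0],"turn":0}]'

```text
t: 4.45
eef_pos: [577.3, 38.3, 106.2]
tcp_rot: [-3.142, 0.0, 1.646]
ft_force: [0.3, -2.0, -1.4]
opening: 0.609
```

>>> play_rows --targets '[{"linear":[1,0,0],"turn":0},{"linear":[2,0,0],"turn":0},{"linear":[3,0,0],"turn":0}]'

```text
t: 4.82
eef_pos: [577.0, 41.3, 106.2]
tcp_rot: [3.142, 0.0, 1.646]
ft_force: [0.3, -3.2, -0.3]
opening: 0.608
```

>>> play_rows --targets '[{"linear":[1,0,0],"turn":0},{"linear":[2,0,0],"turn":0}]'

```text
t: 5.08
eef_pos: [576.8, 43.3, 106.2]
tcp_rot: [-3.142, 0.0, 1.646]
ft_force: [-0.6, -2.7, 0.4]
opening: 0.606
```

>>> play_rows --targets '[{"linear":[1,0,0],"turn":0},{"linear":[2,0,0],"turn":0},{"linear":[3,0,0],"turn":0}]'

```text
t: 5.45
eef_pos: [576.6, 46.3, 106.2]
tcp_rot: [3.142, 0.0, 1.646]
ft_force: [-1.1, -2.3, 0.2]
opening: 0.61
```

>>> play_rows --targets '[{"linear":[1,0,0],"turn":0},{"linear":[2,0,0],"turn":0}]'

```text
t: 5.7
eef_pos: [576.5, 48.3, 106.2]
tcp_rot: [3.142, 0.0, 1.646]
ft_force: [0.9, -2.6, -0.4]
opening: 0.609
```

>>> play_rows --targets '[{"linear":[1,0,0],"turn":0},{"linear":[2,0,0],"turn":0}]'

```text
t: 5.95
eef_pos: [576.4, 50.3, 106.2]
tcp_rot: [3.142, 0.0, 1.646]
ft_force: [0.0, -2.2, -0.4]
opening: 0.609
```

Now smaller steps, one call at a time.

>>> play_rows --targets '[{"linear":[0.5,0,0],"turn":0},{"linear":[1,0,0],"turn":0}]'

```text
t: 6.2
eef_pos: [576.3, 51.2, 106.2]
tcp_rot: [3.142, 0.0, 1.646]
ft_force: [1.3, -1.5, -0.4]
opening: 0.61
```

>>> play_rows --targets '[{"linear":[0.5,0,0],"turn":0},{"linear":[1,0,0],"turn":0}]'

```text
t: 6.45
eef_pos: [576.2, 52.2, 106.2]
tcp_rot: [3.142, 0.0, 1.646]
ft_force: [0.4, -1.5, -0.7]
opening: 0.613
```

>>> play_rows --targets '[{"linear":[0.5,0,0],"turn":0},{"linear":[1,0,0],"turn":0}]'

```text
t: 6.7
eef_pos: [576.1, 53.3, 106.2]
tcp_rot: [3.142, 0.0, 1.646]
ft_force: [0.7, -3.3, -0.8]
opening: 0.61
```

>>> play_rows --targets '[{"linear":[0.5,0,0],"turn":0}]'

```text
t: 6.82
eef_pos: [576.1, 53.8, 106.2]
tcp_rot: [3.142, 0.0, 1.646]
ft_force: [-0.3, -3.1, -0.6]
opening: 0.61
```

>>> play_rows --targets '[{"linear":[0.5,0,0],"turn":0}]'

```text
t: 6.95
eef_pos: [576.0, 54.3, 106.2]
tcp_rot: [-3.142, 0.0, 1.646]
ft_force: [0.5, -1.6, -0.3]
opening: 0.61
```

>>> play_rows --targets '[{"linear":[0.5,0,0],"turn":0}]'

```text
t: 7.08
eef_pos: [576.0, 54.4, 106.2]
tcp_rot: [-3.142, 0.001, 1.646]
ft_force: [0.2, -8.8, -0.4]
opening: 0.611
```

>>> play_rows --targets '[{"linear":[0.5,0,0],"turn":0}]'

```text
t: 7.2
eef_pos: [576.0, 54.5, 106.2]
tcp_rot: [-3.141, 0.001, 1.646]
ft_force: [-0.2, -11.6, -1.3]
opening: 0.609
```

>>> play_rows --targets '[{"linear":[0.5,0,0],"turn":0}]'

```text
t: 7.32
eef_pos: [576.0, 54.6, 106.2]
tcp_rot: [-3.141, 0.001, 1.646]
ft_force: [-0.7, -16.0, -0.9]
opening: 0.609
```

The left pair is against its plate: at tcp y=54.4 the force rose from about 3 to 16 N. Next I back off, open, lift, and go over to right_inner.

>>> play_rows --targets '[{"linear":[-3,0,0],"turn":0},{"linear":[-8,0,0],"turn":0},{"linear":[-10,0,0],"turn":0},{"linear":[-10,0,0],"turn":0}]'

```text
t: 7.82
eef_pos: [576.7, 45.7, 106.2]
tcp_rot: [-3.142, 0.0, 1.646]
ft_force: [0.2, 0.2, 0.4]
opening: 0.605
```

>>> play_rows --targets '[{"linear":[0,0,0],"turn":0},{"linear":[0,0,0],"turn":0},{"linear":[0,0,-25],"turn":0},{"linear":[0,0,-62],"turn":0},{"linear":[0,0,-62],"turn":0},{"linear":[-42,0,-62],"turn":0},{"linear":[-84,0,-62],"turn":0},{"linear":[-84,0,-62],"turn":0}]' --hand 76

```text
t: 8.82
eef_pos: [582.9, -40.1, 167.4]
tcp_rot: [-3.141, 0.0, 1.643]
ft_force: [0.4, -0.6, -0.1]
opening: 0.798
```

```bash
python3 - <<'E'
from h import *
np.set_printoptions(precision=2,suppress=True)
p,d=env.read_camera("scene");crop(p,180,130,310,230,6,"pics/s3.png")
print(env.state()['eef_pos'],go(582.9,-37.9,107,1.646))
E
```

```text
[582.74 -38.86 167.45] (array([ 0.93,  0.29, 60.45]), np.float64(-0.0023259581526851036))
```

View pics/s3.png

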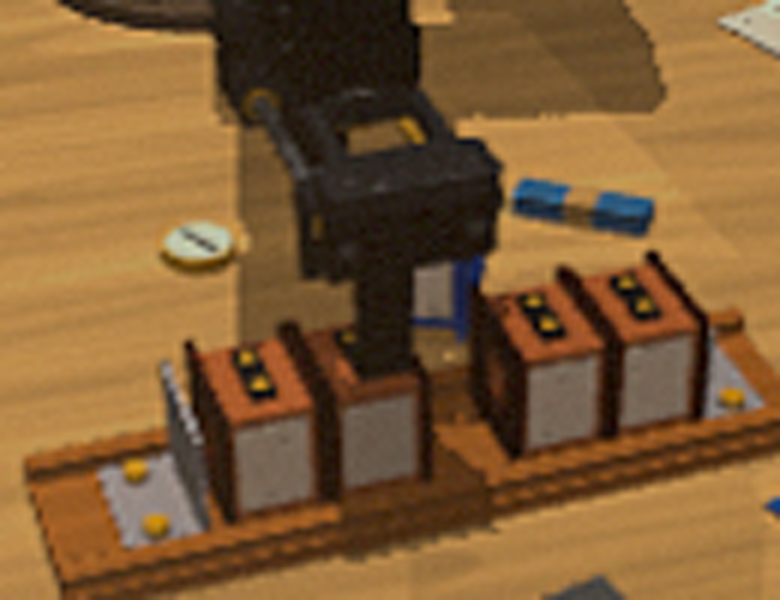

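The left pair stands upright at its plate, in the crop at about (545,370) and (645,340). The gripper is over right_inner at (380,370).

>>> play_rows --targets '[{"linear":[0.5,0,25],"turn":0},{"linear":[0.5,0,45],"turn":0},{"linear":[0.5,0,58],"turn":0},{"linear":[0.5,0,61],"turn":0},{"linear":[0.5,0,61],"turn":0}]'

```text
t: 9.5
eef_pos: [583.1, -37.3, 107.4]
tcp_rot: [3.141, 0.0, 1.646]
ft_force: [0.1, -0.4, 0.3]
opening: 0.797
```

>>> play_rows --targets '[{"linear":[0,0,0],"turn":0},{"linear":[0,0,0],"turn":0},{"linear":[0,0,0],"turn":0},{"linear":[-2,0,0],"turn":0},{"linear":[-4,0,0],"turn":0},{"linear":[-5,0,0],"turn":0},{"linear":[-6,0,0],"turn":0}]' --hand 58

```text
t: 10.38
eef_pos: [583.4, -43.6, 107.2]
tcp_rot: [-3.142, 0.0, 1.646]
ft_force: [0.4, -0.5, -0.3]
opening: 0.61
```

>>> play_rows --targets '[{"linear":[-1,0,0],"turn":0},{"linear":[-2,0,0],"turn":0},{"linear":[-3,0,0],"turn":0},{"linear":[-4,0,0],"turn":0}]'

```text
t: 10.88
eef_pos: [583.7, -47.4, 107.2]
tcp_rot: [-3.141, -0.0, 1.646]
ft_force: [1.3, 1.7, 0.3]
opening: 0.608
```

>>> play_rows --targets '[{"linear":[-1,0,0],"turn":0},{"linear":[-2,0,0],"turn":0},{"linear":[-3,0,0],"turn":0}]'

```text
t: 11.25
eef_pos: [583.9, -50.5, 107.2]
tcp_rot: [-3.142, 0.0, 1.646]
ft_force: [-0.2, 2.2, 0.3]
opening: 0.611
```

>>> play_rows --targets '[{"linear":[-1,0,0],"turn":0},{"linear":[-2,0,0],"turn":0}]'

```text
t: 11.5
eef_pos: [584.1, -52.6, 107.2]
tcp_rot: [-3.142, 0.0, 1.646]
ft_force: [-0.1, 3.0, 0.3]
opening: 0.61
```

>>> play_rows --targets '[{"linear":[-0.5,0,0],"turn":0},{"linear":[-1,0,0],"turn":0}]'

```text
t: 11.75
eef_pos: [584.1, -53.5, 107.2]
tcp_rot: [-3.142, 0.0, 1.646]
ft_force: [-0.1, 3.9, 0.6]
opening: 0.612
```

>>> play_rows --targets '[{"linear":[-0.5,0,0],"turn":0},{"linear":[-1,0,0],"turn":0}]'

```text
t: 12.0
eef_pos: [584.2, -54.5, 107.2]
tcp_rot: [-3.142, 0.0, 1.646]
ft_force: [-0.7, 3.4, -0.1]
opening: 0.612
```

>>> play_rows --targets '[{"linear":[-0.5,0,0],"turn":0},{"linear":[-1,0,0],"turn":0}]'

```text
t: 12.25
eef_pos: [584.3, -55.5, 107.2]
tcp_rot: [-3.142, 0.0, 1.646]
ft_force: [0.2, 3.7, -0.2]
opening: 0.608
```

>>> play_rows --targets '[{"linear":[-0.5,0,0],"turn":0},{"linear":[-1,0,0],"turn":0}]'

```text
t: 12.5
eef_pos: [584.3, -55.7, 107.2]
tcp_rot: [-3.141, -0.001, 1.645]
ft_force: [0.2, 12.1, 1.6]
opening: 0.612
```

>>> play_rows --targets '[{"linear":[-0.5,0,0],"turn":0}]'

```text
t: 12.62
eef_pos: [584.3, -55.8, 107.2]
tcp_rot: [-3.141, -0.001, 1.645]
ft_force: [0.1, 16.6, 1.0]
opening: 0.608
```

>>> play_rows --targets '[{"linear":[-0.5,0,0],"turn":0}]'

```text
t: 12.75
eef_pos: [584.3, -55.8, 107.2]
tcp_rot: [-3.141, -0.002, 1.645]
ft_force: [1.5, 20.0, 2.3]
opening: 0.609
```

Right pair is against its plate too: force rose from about 3.7 to 20 N at y=-55.7. I back off, open, lift, and measure the gap.

>>> play_rows --targets '[{"linear":[3,0,0],"turn":0},{"linear":[8,0,0],"turn":0},{"linear":[10,0,0],"turn":0},{"linear":[10,0,0],"turn":0}]'

```text
t: 13.25
eef_pos: [583.7, -47.5, 107.2]
tcp_rot: [3.142, 0.0, 1.646]
ft_force: [-0.6, 0.2, -0.1]
opening: 0.611
```

```bash
python3 - <<'E'
from h import *
np.set_printoptions(precision=2,suppress=True)
print(env.state()['eef_pos'],go(496,-317,172,1.86))
E
```

```text
[583.7  -47.51 107.24] (array([-262.16, -107.68,  -64.71]), np.float64(-0.21405865825349157))
```

>>> play_rows --targets '[{"linear":[0,0,0],"turn":0},{"linear":[0,0,0],"turn":0},{"linear":[0,0,-25],"turn":0},{"linear":[0,0,-75],"turn":0},{"linear":[0,0,-80],"turn":0},{"linear":[-60,-25,-80],"turn":-0.1},{"linear":[-262,-108,-80],"turn":-0.214},{"linear":[-262,-108,-80],"turn":-0.214},{"linear":[-262,-108,-80],"turn":-0.214},{"linear":[-262,-108,-80],"turn":-0.214},{"linear":[-262,-108,-80],"turn":-0.214},{"linear":[-262,-108,-80],"turn":-0.214},{"linear":[-262,-108,-80],"turn":-0.214}]' --hand 84

```text
t: 14.88
eef_pos: [496.0, -315.7, 187.1]
tcp_rot: [-3.141, -0.0, 1.861]
ft_force: [0.2, -0.4, 0.0]
opening: 0.884
```

```bash
python3 - <<'E'
from h import *
np.set_printoptions(precision=2,suppress=True)
p,d=env.read_camera("top");np.savez("top1.npz",p=p,d=d);crop(p,185,165,350,225,4.8,"pics/t4.png")
p,d=env.read_camera("scene");np.savez("scene1.npz",p=p,d=d);crop(p,60,90,190,230,4,"pics/s4.png")
print(env.state()['eef_pos'],env.state()['tcp_rot'])
E
```

```text
[ 496.03 -315.89  187.22] [-3.14 -0.    1.86]
```

View pics/t4.png

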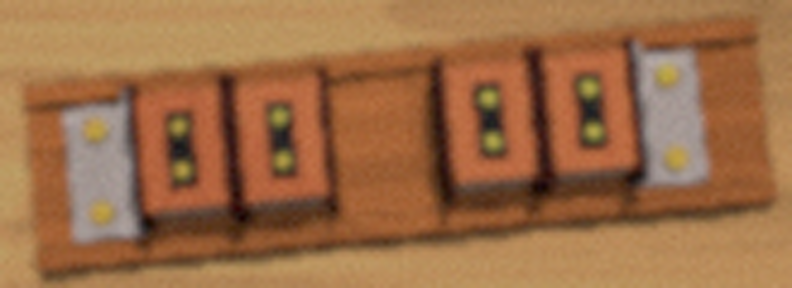

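View pics/s4.png

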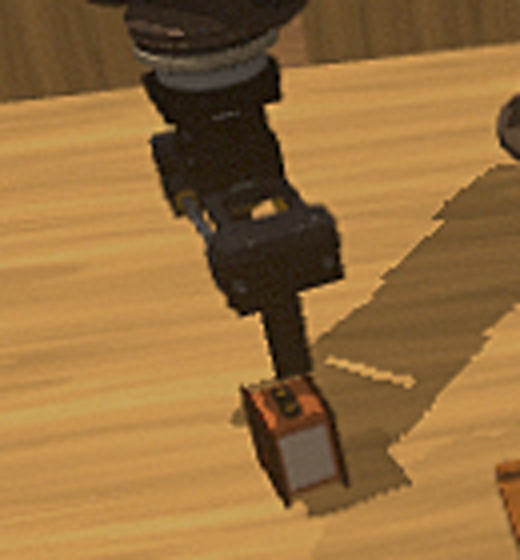

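```bash
python3 - <<'E'
from h import *
np.set_printoptions(precision=1,suppress=True)
T=np.load("top1.npz")['p'];yt=yellow(T)
t=lambda x,y:(x/4.8+185,y/4.8+165)
P={}
for k,a,b in(('LO',(178,127),(183,170)),('LI',(280,117),(284,160)),('RI',(488,98),(492,142)),('RO',(590,88),(594,131))):
    A=atz("top",*cent(yt,*t(*a)),74);B=atz("top",*cent(yt,*t(*b)),74);P[k]=(A+B)/2;print(k,P[k],np.arctan2(A[1]-B[1],A[0]-B[0]))
d=P['LI']-P['RI'];print(np.hypot(d[0],d[1]),(P['LI']+P['RI'])/2,np.arctan2(-d[0],d[1]))
e=P['LO']-P['RO'];print(np.arctan2(-e[0],e[1]),[np.linalg.norm((P[a]-P[b])[:2]) for a,b in(('LO','LI'),('RI','RO'))])
E
```

```text
LO [573.1  94.1  74. ] 0.06968788986536435
LI [576.6  48.1  74. ] 0.06805317056565828
RI [583.4 -47.8  74. ] 0.06455838185578894
RO [587.  -93.9  74. ] 0.07088197776682735
96.18576449184357 [580.    0.1  74. ] 0.07111177471114406
0.0738736556130175 [np.float64(46.11148634641668), np.float64(46.25476960415907)]
```

Vision gives a spacing of 96 mm and a middle of (580.0, 0.1), which agrees with the felt middle (580.15, -0.6). Now the loose coil: descend astride it, then nudge it against the fingers to centre it along its bore before gripping.

>>> play_rows --targets '[{"linear":[-1,0,40],"turn":0},{"linear":[-1,0,70],"turn":0},{"linear":[-1,0,88],"turn":0},{"linear":[-1,0,93],"turn":0},{"linear":[-1,0,93],"turn":0}]'

```text
t: 15.6
eef_pos: [496.2, -317.8, 94.6]
tcp_rot: [3.141, 0.0, 1.86]
ft_force: [0.1, 0.8, 0.2]
opening: 0.882
```

>>> play_rows --targets '[{"linear":[0,0,0],"turn":0},{"linear":[0,0,0],"turn":0},{"linear":[0,0,0],"turn":0},{"linear":[0,0,0],"turn":0},{"linear":[2,0,0],"turn":0},{"linear":[4,0,0],"turn":0},{"linear":[6,0,0],"turn":0},{"linear":[7.5,0,0],"turn":0},{"linear":[9,0,0],"turn":0},{"linear":[10.5,0,0],"turn":0},{"linear":[12,0,0],"turn":0},{"linear":[13,0,0],"turn":0},{"linear":[13,0,0],"turn":0}]' --hand 58

```text
t: 17.23
eef_pos: [492.2, -305.2, 94.2]
tcp_rot: [-3.142, -0.0, 1.86]
ft_force: [0.5, 0.0, -0.0]
opening: 0.611
```

```bash
python3 - <<'E'
from h import *
p,d=env.read_camera("scene");crop(p,80,120,200,230,6,"pics/s5.png")
E
```

```text
(no output)
```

View pics/s5.png

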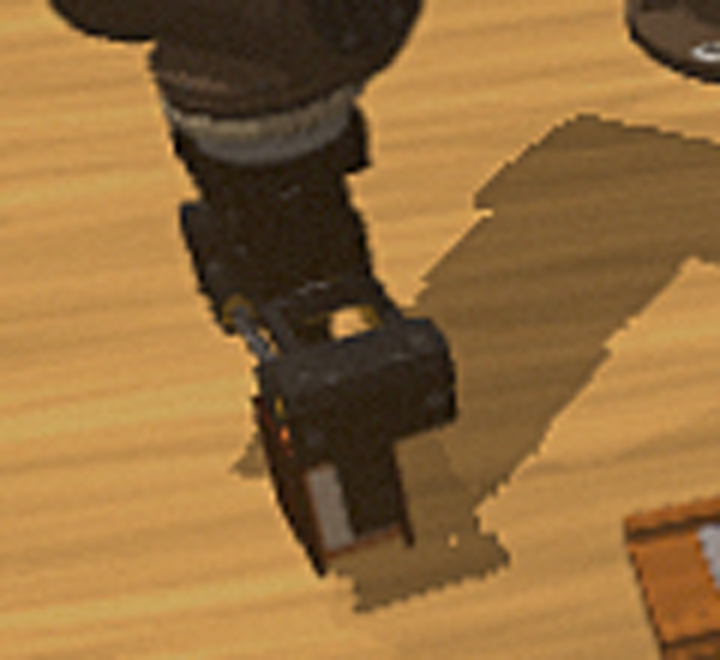

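The finger (375,480) bears on the +y flange (408,520). I back off 7.4 mm and grip.

>>> play_rows --targets '[{"linear":[-4,0,0],"turn":0},{"linear":[-7.4,0,0],"turn":0},{"linear":[-7.4,0,0],"turn":0}]'

```text
t: 17.65
eef_pos: [494.4, -312.8, 94.2]
tcp_rot: [3.141, 0.0, 1.86]
ft_force: [-0.3, 0.8, 0.3]
opening: 0.61
```

>>> play_rows --targets '[{"linear":[0,0,0],"turn":0},{"linear":[0,0,0],"turn":0},{"linear":[0,0,0],"turn":0},{"linear":[0,0,0],"turn":0},{"linear":[0,0,-10],"turn":0},{"linear":[0,0,-30],"turn":0},{"linear":[0,0,-60],"turn":0},{"linear":[0,0,-90],"turn":0},{"linear":[0,0,-90],"turn":0}]' --hand 48

```text
t: 18.77
eef_pos: [494.8, -312.8, 186.5]
tcp_rot: [3.139, 0.004, 1.86]
ft_force: [0.3, 0.6, -1.7]
opening: 0.565
```

```bash
python3 - <<'E'
from h import *
np.set_printoptions(precision=2,suppress=True)
p,d=env.read_camera("scene");crop(p,60,90,200,230,4,"pics/s6.png")
s=env.state();print(s['eef_pos'],s['opening']*95.1,s['ft_force'],go(579.6,-.5,195,1.643))
E
```

```text
[ 494.36 -312.45  184.97] 53.562989244206655 [-0.06  1.32 -2.83] (array([274.7 , 170.63, -10.28]), np.float64(0.2168167845618585))
```

View pics/s6.png

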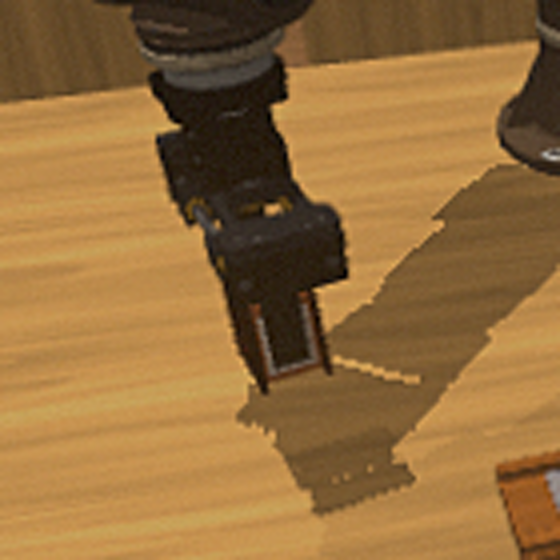

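Coil held (opening 53.6 mm), finger centred between the flanges. I carry it to above the gap.

>>> play_rows --targets '[{"linear":[10,8,-20],"turn":0.02},{"linear":[40,25,-30],"turn":0.05},{"linear":[80,50,-30],"turn":0.08},{"linear":[120,75,-30],"turn":0.11},{"linear":[160,100,-30],"turn":0.14},{"linear":[200,125,-30],"turn":0.17},{"linear":[235,147,-30],"turn":0.2},{"linear":[260,162,-30],"turn":0.217},{"linear":[274.7,170.6,-30],"turn":0.217},{"linear":[274.7,170.6,-30],"turn":0.217},{"linear":[274.7,170.6,-30],"turn":0.217}]'

```text
t: 20.2
eef_pos: [579.3, -1.3, 213.9]
tcp_rot: [-3.141, 0.0, 1.642]
ft_force: [-0.5, 0.9, -1.8]
opening: 0.567
```

```bash
python3 - <<'E'
from h import *
np.set_printoptions(precision=2,suppress=True)
p,d=env.read_camera("scene");crop(p,190,90,310,230,5,"pics/s7.png")
s=env.state();print(s['eef_pos'],s['tcp_rot'],s['opening']*95.1,s['ft_force'],go(579.6,-.5,180,1.643))
E
```

```text
[579.38  -1.5  214.01] [-3.14  0.    1.64] 54.02688672643715 [-0.12 -1.32 -2.13] (array([ 0.99,  0.3 , 34.01]), np.float64(-0.0010235086239209767))
```

View pics/s7.png

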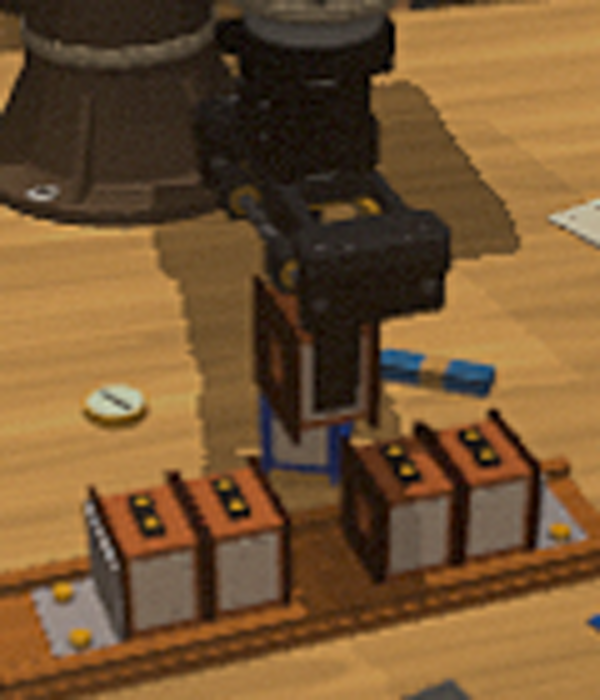

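>>> play_rows --targets '[{"linear":[1,0.2,20],"turn":0},{"linear":[1,0.2,36],"turn":0},{"linear":[1,0.2,42],"turn":0},{"linear":[1,0.2,42],"turn":0}]'

```text
t: 20.75
eef_pos: [579.6, 0.2, 171.9]
tcp_rot: [-3.141, -0.0, 1.642]
ft_force: [0.2, 0.0, -2.4]
opening: 0.568
```

```bash
python3 - <<'E'
from h import *
np.set_printoptions(precision=2,suppress=True)
p,d=env.read_camera("scene");crop(p,190,120,310,230,6,"pics/s8.png")
p,d=env.read_camera("top");crop(p,215,165,325,230,7,"pics/t8.png")
s=env.state();print(s['eef_pos'],s['tcp_rot'],s['ft_force'])
E
```

```text
[579.88   0.38 172.63] [3.14 0.   1.64] [-0.31  0.02 -1.42]
```

View pics/s8.png

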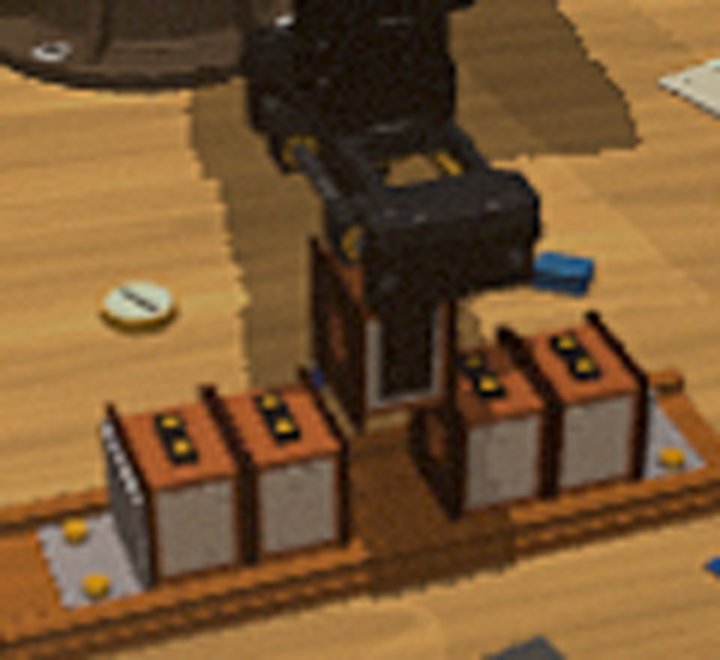

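View pics/t8.png

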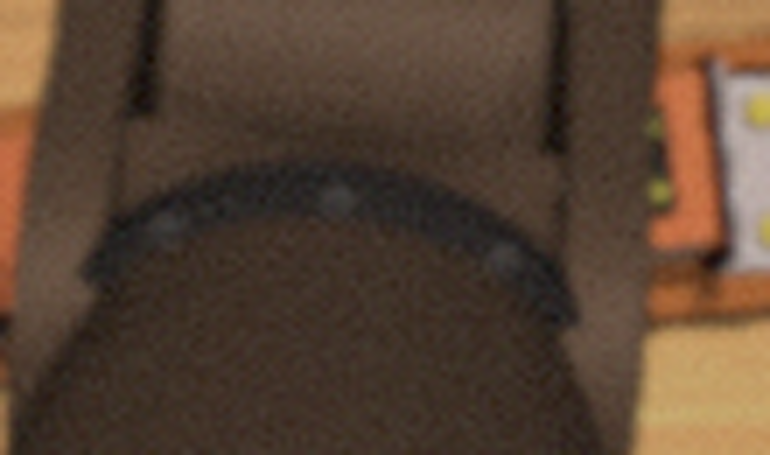

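```bash
python3 - <<'E'
from h import *
np.set_printoptions(precision=2,suppress=True)
s=env.state();print(s['eef_pos'],s['qvel'])
a=.072;ex=np.array([np.cos(a),np.sin(a),0]);ey=np.array([-np.sin(a),np.cos(a),0])
c=np.array([*s['eef_pos'][:2],s['eef_pos'][2]-94.2])
for w in(-23,23):print((proj("scene",c+32*ex+w*ey)-[190,120]+.5)*6)
# neighbours' (LI right flange / RI left flange) top front corners with felt positions
for nm,c0,w in(("LI",np.array([579.95,-.6,76])+47.75*ey,-23),("RI",np.array([579.95,-.6,76])-47.75*ey,23)):
    print(nm,(proj("scene",c0+32*ex+w*ey)-[190,120]+.5)*6)
E
```

```text
[579.88   0.38 172.63] [ 0.   -0.01 -0.    0.   -0.   -0.  ]
[356.85 437.56]
[457.34 416.65]
LI [458.89 420.86]
RI [350.86 443.41]
```

>>> play_rows --targets '[{"linear":[0,0,0],"turn":0},{"linear":[0,0,0],"turn":0}]'

```text
t: 21.1
eef_pos: [579.8, 0.5, 172.6]
tcp_rot: [3.141, 0.0, 1.643]
ft_force: [-0.0, -0.2, -1.7]
opening: 0.567
```

>>> play_rows --targets '[{"linear":[-1,0,0],"turn":0},{"linear":[-1,0,3],"turn":0},{"linear":[-1,0,8],"turn":0},{"linear":[-1,0,12],"turn":0},{"linear":[-1,0,12],"turn":0}]'

```text
t: 21.72
eef_pos: [579.6, -0.5, 159.7]
tcp_rot: [-3.141, -0.0, 1.643]
ft_force: [-0.9, -0.3, -1.5]
opening: 0.566
```

>>> play_rows --targets '[{"linear":[0,0,4],"turn":0},{"linear":[0,0,8],"turn":0},{"linear":[0,0,12],"turn":0},{"linear":[0,0,16],"turn":0},{"linear":[0,0,20],"turn":0},{"linear":[0,0,20],"turn":0}]'

```text
t: 22.48
eef_pos: [579.7, -0.5, 139.9]
tcp_rot: [-3.141, -0.0, 1.643]
ft_force: [0.4, -0.1, -0.9]
opening: 0.564
```

No contact inside the gap. I continue to just above the rail tops and check there.

>>> play_rows --targets '[{"linear":[0,0,4],"turn":0},{"linear":[0,0,8],"turn":0},{"linear":[0,0,12],"turn":0},{"linear":[0,0,16],"turn":0},{"linear":[0,0,20],"turn":0},{"linear":[0,0,20],"turn":0}]'

```text
t: 23.22
eef_pos: [579.6, -0.5, 119.8]
tcp_rot: [-3.141, -0.0, 1.643]
ft_force: [0.8, -0.6, -2.3]
opening: 0.568
```

```bash
python3 - <<'E'
from h import *
p,d=env.read_camera("scene");crop(p,210,140,300,230,8,"pics/s9.png")
E
```

```text
(no output)
```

View pics/s9.png

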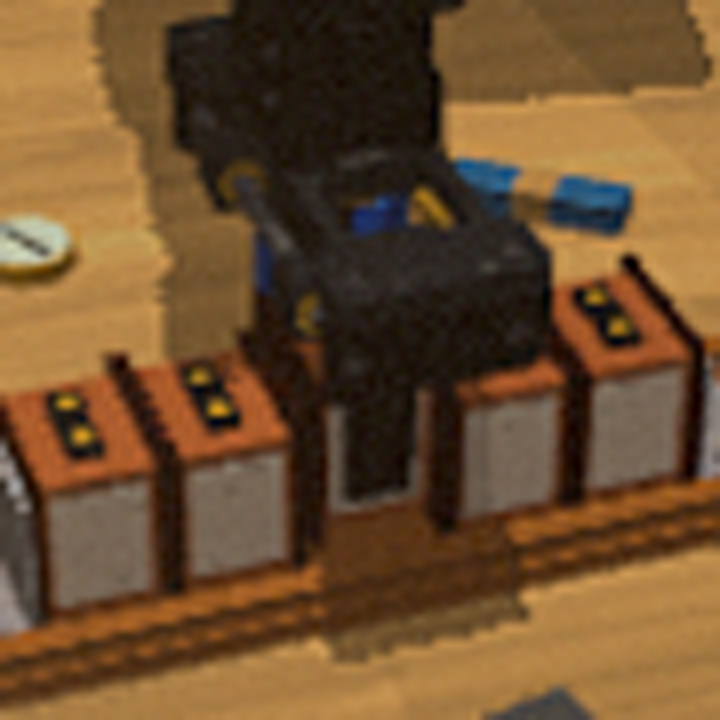

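The coil is between its neighbours, finger at (380,450), with the row still upright. I lower it slowly past the rails.

>>> play_rows --targets '[{"linear":[0,0,1.5],"turn":0},{"linear":[0,0,3],"turn":0},{"linear":[0,0,4],"turn":0},{"linear":[0,0,5],"turn":0},{"linear":[0,0,5],"turn":0}]'

```text
t: 23.9
eef_pos: [579.7, -0.5, 115.1]
tcp_rot: [-3.141, 0.0, 1.643]
ft_force: [-0.2, -0.2, -0.6]
opening: 0.562
```

>>> play_rows --targets '[{"linear":[0,0,1],"turn":0},{"linear":[0,0,2],"turn":0},{"linear":[0,0,2],"turn":0}]'

```text
t: 24.28
eef_pos: [579.7, -0.5, 113.1]
tcp_rot: [-3.141, 0.0, 1.643]
ft_force: [0.3, 0.1, -1.6]
opening: 0.57
```

>>> play_rows --targets '[{"linear":[0,0,1],"turn":0},{"linear":[0,0,2],"turn":0},{"linear":[0,0,3],"turn":0},{"linear":[0,0,4],"turn":0},{"linear":[0,0,4],"turn":0}]'

```text
t: 24.9
eef_pos: [579.7, -0.5, 109.1]
tcp_rot: [-3.141, 0.0, 1.643]
ft_force: [-0.1, 0.1, -0.7]
opening: 0.564
```

>>> play_rows --targets '[{"linear":[0,0,0.7],"turn":0},{"linear":[0,0,1.4],"turn":0},{"linear":[0,0,1.4],"turn":0}]'

```text
t: 25.28
eef_pos: [579.7, -0.5, 107.8]
tcp_rot: [-3.142, 0.0, 1.643]
ft_force: [0.3, -0.4, -2.1]
opening: 0.563
```

>>> play_rows --targets '[{"linear":[0,0,0.5],"turn":0},{"linear":[0,0,1],"turn":0},{"linear":[0,0,1],"turn":0}]'

```text
t: 25.65
eef_pos: [579.7, -0.5, 106.8]
tcp_rot: [-3.142, 0.0, 1.643]
ft_force: [-1.0, 0.4, -1.4]
opening: 0.567
```

>>> play_rows --targets '[{"linear":[0,0,0.5],"turn":0},{"linear":[0,0,0.5],"turn":0}]'

```text
t: 25.9
eef_pos: [579.7, -0.5, 106.3]
tcp_rot: [-3.142, 0.0, 1.643]
ft_force: [0.5, -0.1, -1.4]
opening: 0.571
```

>>> play_rows --targets '[{"linear":[0,0,0.5],"turn":0},{"linear":[0,0,0.5],"turn":0}]'

```text
t: 26.15
eef_pos: [579.8, -0.5, 106.2]
tcp_rot: [3.141, 0.0, 1.643]
ft_force: [-2.0, -0.2, 5.0]
opening: 0.565
```

>>> play_rows --targets '[{"linear":[0,0,0.4],"turn":0},{"linear":[0,0,0.4],"turn":0}]'

```text
t: 26.4
eef_pos: [579.8, -0.5, 106.2]
tcp_rot: [3.141, 0.0, 1.643]
ft_force: [-2.8, -0.1, 10.4]
opening: 0.567
```

Floor felt at tcp 106.2, which is exactly the expected height (94.2+12). Release and lift away.

>>> play_rows --targets '[{"linear":[0,0,-0.8],"turn":0},{"linear":[0,0,-0.8],"turn":0},{"linear":[0,0,-0.8],"turn":0},{"linear":[0,0,-0.8],"turn":0}]' --hand 74

```text
t: 26.9
eef_pos: [579.8, -0.5, 106.1]
tcp_rot: [-3.142, 0.0, 1.643]
ft_force: [0.5, -0.9, -1.1]
opening: 0.774
```

>>> play_rows --targets '[{"linear":[0,0,-10],"turn":0},{"linear":[0,0,-30],"turn":0},{"linear":[0,0,-60],"turn":0},{"linear":[0,0,-110],"turn":0},{"linear":[0,0,-150],"turn":0},{"linear":[-60,-60,-150],"turn":0},{"linear":[-120,-120,-150],"turn":0},{"linear":[-180,-150,-150],"turn":0},{"linear":[-240,-150,-150],"turn":0},{"linear":[-300,-150,-150],"turn":0},{"linear":[-300,-150,-150],"turn":0},{"linear":[-300,-150,-150],"turn":0}]'

```text
t: 28.4
eef_pos: [451.3, -312.6, 256.6]
tcp_rot: [3.141, 0.001, 1.64]
ft_force: [-0.5, 0.0, -0.3]
opening: 0.78
```

```bash
python3 - <<'E'
from h import *
p,d=env.read_camera("top");np.savez("top2.npz",p=p,d=d);crop(p,185,165,350,225,4.8,"pics/t10.png")
p,d=env.read_camera("scene");crop(p,180,140,320,235,5.7,"pics/s10.png")
cv2.imwrite("pics/s10f.png",cv2.resize(p[:,:,::-1],(768,576)))
E
```

```text
(no output)
```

View pics/t10.png

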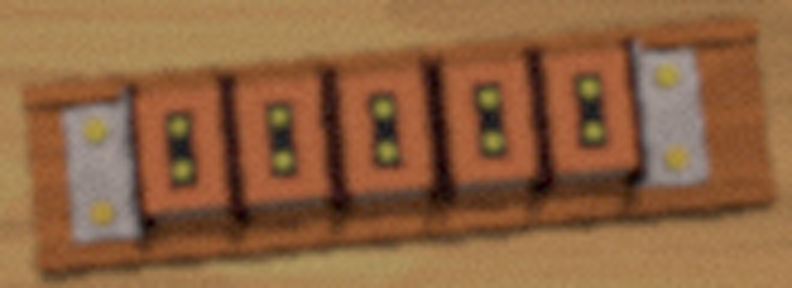

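View pics/s10.png

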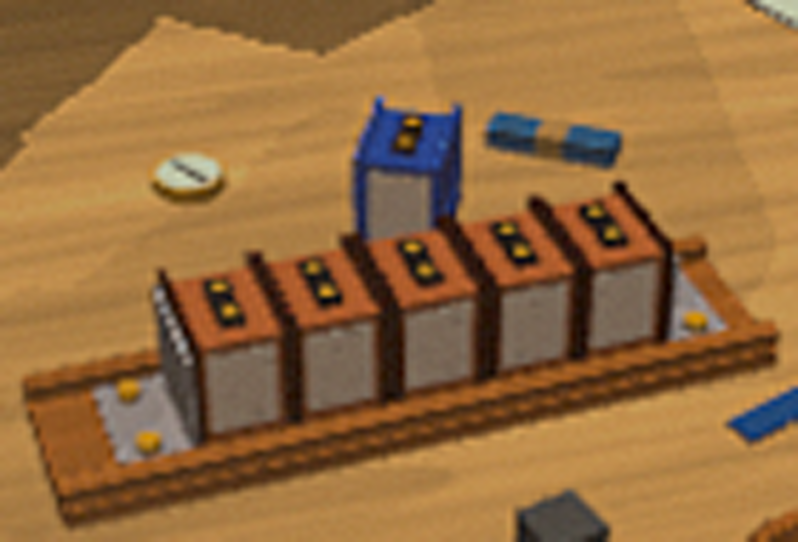

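View pics/s10f.png

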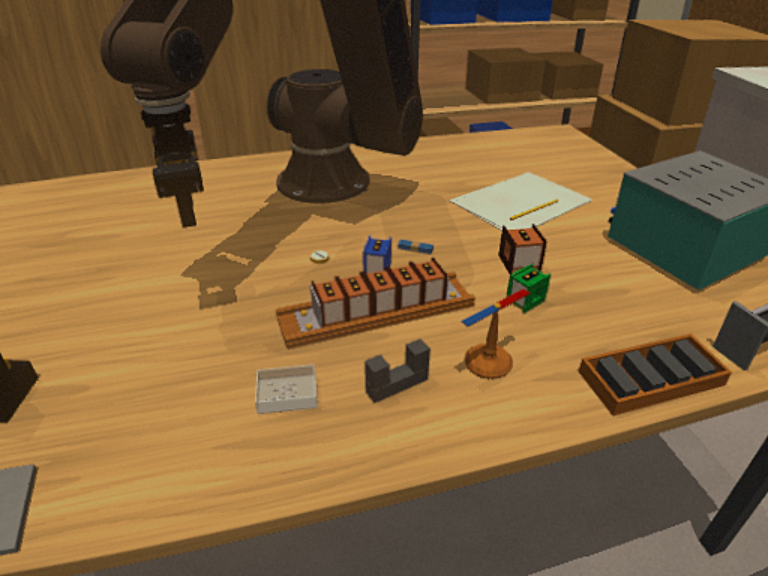

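The new coil stands level with its four neighbours, at (386,130) in the top crop, and the bystanders look unmoved. One last numeric check.

```bash
python3 - <<'E'
from h import *
np.set_printoptions(precision=1,suppress=True)
Z=np.load("top2.npz");yt=yellow(Z['p'])
t=lambda x,y:(x/4.8+185,y/4.8+165)
P={}
for k,a,b in(('LI',(280,117),(284,160)),('C',(383,108),(388,152)),('RI',(488,98),(492,142))):
    A=atz("top",*cent(yt,*t(*a)),74);B=atz("top",*cent(yt,*t(*b)),74);P[k]=((A+B)/2)[:2];print(k,P[k],np.arctan2(A[1]-B[1],A[0]-B[0]))
print(*[np.linalg.norm(P[a]-P[b]) for a,b in(('LI','C'),('C','RI'),('LI','RI'))])
W=cloud("top",Z['d']);
for u in(229,243,250,265,272,286,294,308):print(u,np.nanmedian(W[188:196,u-2:u+3,2]))
print(env.state()['ft_force'])
env.job_done()
E
```

```text
LI [576.6  48.2] 0.058182046126781656
C [579.6   0.5] 0.08383064923896277
RI [583.3 -47.8] 0.07357024256917603
47.80718463950786 48.41642568058134 96.22088191035688
229 73.33947702295711
243 76.40144898751365
250 73.58136616463715
265 76.98289110554673
272 73.593896633604
286 76.07791651464828
294 72.91082364578142
308 76.34124677179007
[ 0.9 -0.2 -0.6]
the job is handed in; nothing more can be done
```

The loose coil is back in the middle of the row, standing on the rack floor with two coils on each side. I handed the job in about 28 s into the 67 s limit; no verdict was reported.

**What I did:**
- **Nudging the pairs:** I pushed each pair outward until the force rose steeply at its end plate. The last reading was 16 N on the left. On the right it was 20 N, one small step past the "well under 20 N" you asked for but below the 25 N fail limit.
- **Fitting the coil:** I centred the loose coil in the fingers and lowered it without touching its neighbours. The floor came exactly at the expected height, with about 10 N on contact. Then I let go and drew the arm clear.

**Last checks (top camera):**
- **Spacing:** the coil is 47.8 mm and 48.4 mm from its neighbours, which are 96.2 mm apart. All meet the limits.
- **Alignment:** the coil sits about 0.3–0.7 mm off the rack's centre line. Its angle agrees with the row to about 0.01 rad, though single-coil angle readings scatter by that much or more.
- **Height and surroundings:** all five coil tops read the same height, and the bystanders look unmoved in the picture.

**What disagreed:**
- **Finger width:** taking the pads as 20 mm wide, the felt end positions imply the inner coils are 92.5 mm apart, against 96.2 mm from the camera. I used only the felt midpoint, which does not depend on that width and agreed with the camera to 0.7 mm.
- **Scene camera:** it read positions at the rack about 4 mm off from the top camera.

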